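# Set a parts feeder's gate lever to its third click

### The arm

A 6-joint arm with a two-finger parallel gripper is mounted at the origin on the work surface. World frame = base frame: x ahead of the robot, y to its left, z up, the work surface at z = 0. Lengths are in mm, angles in rad, forces in N, time in s.
With the tool pointing down it reaches from about 325 to 850 mm from the base axis. Payload 4.4 kg.
Tool frame: the origin (TCP) lies midway between the tips of the shut fingers; the grasp point (between the pads) lies 19 mm behind it; z points along the fingers, y is the line along which they close (so a half turn about z gives the same grasp; the last joint's range is limited). The gripper opens to 94 mm and grips with 3 to 60 N. Pads are 16 mm wide; open, the fingers measure 119 mm over their backs; the gripper's body (75 mm by 177 mm) begins 78 mm behind the grasp point.
Start: joints at [1.032, 0.207, 1.542, -0, 1.393, -0.15], TCP at [217.979, 532.083, 205.447] pointing down, gripper open.
Joint ranges: [-2.73, 2.73], [-0.86, 2.22], [0.23, 2.46], [-1.11, 4.25], [0.08, 2.63], [-2.82, 2.82]. Speed limits (rad/s): [2.79, 2.79, 3.14, 3.14, 3.14, 3.14].

### API

Orientations are given as a unit quaternion [w, x, y, z].
In Python, from plant import manip gives the robot as it stands.
- The arm moves only by the tool servo_tool, never from a script. Its argument "series" is a list of rows, each a list of 7 numbers: the shift along the tool's x, y, z in m, then the turn, a rotation vector about the tool's x, y, z in rad, then the opening in per cent of the stroke, from 0 (shut) to 100 (fully open). In form: [[x, y, z, ax, ay, az, hand], ...]. A call has 1 to 5 rows; each row shifts and turns the commanded pose from where the row before left it, along the tool's axes as they then stand; what a row does not reach is not made up. A row lasts 1/10 s, in which the tool goes at most 50 mm and 8.59 degrees, less where a joint would pass 70% of its speed; a pose out of reach is approached as far as the arm can. A call is refused whole if a number of a shift passes 0.05 or a number of a turn 0.15, either way. A call with a gripper value outside its range is refused whole. The fingers move at their own pace and stop on an object; "newtons" is the grip in N (left out, the last holds). Time passes only in rows, so rows that do not move let the fingers close. It gives the time, the measured TCP pose, the force, the opening and the grip force at its end, in the units of the state.
- manip.get_state(): the state, without advancing time (a new reading comes with each control period).
- manip.grab_frame(name): name is "side" or "top" or "wrist"; returns a dict with "color" (480x640x3 uint8, blue, green, red), "fx", "fy", "cx", "cy" (pixels), "position" and "attitude" of the camera in the world. Camera axes: x right, y down, z forward; pixel columns grow to the right and rows downward; lengths in mm; the calibration is good to about 2 mm. The wrist camera is an equidistant fisheye: a pixel r from the principal point sees the ray r / f radians off the axis. A picture is of the moment at which its call begins. There is no depth.
- manip.hand_in(): hands the job in; it is judged then, once.
The state is a dict: "t": time; "q": joint angles; "dq": joint speeds; "tau": joint torques, N m; "eef_pos": TCP position; "eef_rot": TCP orientation; "ft_force": force on the tool from outside, world axes, zero at the start; "torque": the same for the moment, N m; "opening": finger opening in mm; "finger_force": force on a finger pad.
Only numpy, scipy, OpenCV 4.12 (cv2) and the standard library are available. Lean on these libraries where they do the work, as an engineer would, in place of code of your own. Each camera call takes 0.05 s, during which the arm holds its last target. There are 200 camera calls.

### The job

Two parts feeders stand on the storeroom bench; work on the one whose gate lever has the flat paddle handle. With the fingertips, push the paddle to the robot's right until the gate is fully shut against its end stop, then push it back to the left, feeling the clicks, and leave it seated in the third click from shut without ever opening it past that one. Only push against the paddle's two flat faces, without pinching it or dragging it from the top, and leave the other feeder's lever and the things on the bench where they are.

Things in the scene. Friction and masses are not known exactly. Their poses are not given: they have to be found in the camera images.
- feeder: The feeder to work on, fixed, left or right: grey housing 110 (x) by 220 (y) by 55 mm high, its -x side facing the robot, turned up to 0.3 rad. Its flat top has a slot along its own y (robot's left) at x = 0, y -62 to +62 mm, and seven white bars, one per notch, shortest at the shut end. Behind (x over 60 mm) a blue open hopper, rim 105 mm high. Origin on the bench under the slot's middle.
- gate (a joint): Paddle lever's position along the feeder's +y, m: 0 shut at a hard stop, 0.096 wide open at a hard stop. A notch every 0.016: shut 0, first click 0.016, second 0.032, third 0.048, and on. Midway is a crest; 1 mm past it the lever snaps by itself into the next notch, ahead of the finger, centred within 0.5 mm. Leaving a notch takes about 4 N. Starts in the first or second click (rarely on the crest between).
- gate_grip (a point): Centre of the paddle, 88 mm above the bench, moving with the lever: y = -48 mm in the feeder's frame when shut, 0 at the third click. The paddle is an upright black plate 36 mm wide along the feeder's x, 16 mm thick along y (flat faces 8 mm either side of this point), from 67 to 109 mm above the bench. Axes as the feeder's.
- gate_left: The left (+y) moulded half of the black paddle handle, 36 x 8 x 42 mm; it carries the face that is pushed to shut the gate. Its origin lies at the foot of the lever, 55 mm above the bench, 33 mm below gate_grip.
- gate_right: The right (-y) moulded half of the black paddle handle, the same size; it carries the face that is pushed to open the gate. Same origin as gate_left. Touching both halves at once counts as pinching.
- feeder_b: The other feeder, of the same size and layout, fixed to the bench, beside the first: its lever has a round ball knob instead of a paddle. Origin on the bench under the middle of its slot.
- gate_b_grip (a point): Centre of the black ball knob (28 mm across, 95 mm above the bench) on the other feeder's lever. To be left alone.
- bushing: Loose brass bushing standing on end, 36 mm across, 32 mm high, among the feeders. Origin under its centre.
- bolt: Loose steel bolt standing on its head, 26 mm across the head, 55 mm high, between the feeders. Origin under its centre.
- screwdriver: Loose screwdriver lying on the bench in front of the feeders.
- wrench: Loose wrench lying on the bench in front of the feeders.
- carton: Loose cardboard carton, 100 x 140 x 80 mm, on the bench to the left. Origin under its centre.
- roll: Loose roll of paper labels standing on its end, 80 mm across, 50 mm high, to the right. Origin under its centre.
- jar: Loose white jar with a black cap, 60 mm across, 80 mm high, to the right. Origin under its centre.

How it is judged (in metres and radians):
On the way, in this order (a step that is already met when the one before it is completed fails the run):
1. the paddle lever is pushed fully shut against its stop (value of joint gate below 0.003 m), for 0.2 s.
2. the paddle lever has clicked into the third notch from shut (value of joint gate between 0.045 and 0.051 m), for 0.3 s.
At the end, for the whole second after the job is handed in: The paddle lever rests seated in the third notch from shut (0.048 m, within 3 mm), left alone (all of step 2 and velocity of joint gate between -0.01 and 0.01 m/s); the robot touches nothing.
It fails at once if the gate is opened past the third click (value of joint gate above 0.058 m).
It fails at once if the paddle is pinched or held from the top (both halves pressed at once) (contact force between the fingers and gate_left above 1.5 N and contact force between the fingers and gate_right above 1.5 N).
It fails at once if the other feeder's lever is moved by more than 10 mm (distance of gate_b_grip from where it was at the start of the episode above 0.01 m).
It fails at once if a bystander is moved by more than 20 mm, or lifted (distance of any of bushing, bolt, screwdriver, wrench, carton, roll, jar from where it was at the start of the episode above 0.02 m).
It also fails if it takes over 50 s, if anything falls off the work surface, if the arm or the gripper's body presses on something with over 40 N, if the wrist force passes 120 N, or if a joint passes its speed limit or range.

## Working session

There is one attempt and no reset: what is moved stays moved. The work goes in short steps, Python scripts to look and compute and a tool call to move; the robot and the scene stay as the last step left them, time stands still between calls to the robot, and variables do not carry over. Pictures are saved under pics/ and viewed, at most 10 in all, crops included, and the job is handed in when it is done.

Besides the shell and the picture viewer there is one more tool, called after "Call:" as name([rows], argument=value, ...), one row to a line, values as JSON. servo_tool: Moves the arm, as the interface text tells. Its arguments: {"type":"object","properties":{"series":{"type":"array","items":{"type":"array","items":{"type":"number"}}},"newtons":{"type":"number"}},"required":["series"]}

```bash
mkdir -p pics; cat > h.py <<'E'
import numpy as np, cv2
from plant import manip
from scipy.spatial.transform import Rotation as R
def rot(a):
    a=np.array(a,float)
    return a if a.shape==(3,3) else R.from_quat(np.r_[a[1:],a[0]]).as_matrix()
def plane(f,uv,z):
    uv=np.atleast_2d(np.array(uv,float))
    d=np.c_[(uv[:,0]-f['cx'])/f['fx'],(uv[:,1]-f['cy'])/f['fy'],np.ones(len(uv))]@rot(f['attitude']).T
    p=np.array(f['position'],float)
    return p+d*((z-p[2])/d[:,2])[:,None]
E
python3 - <<'E'
from h import *
for n in ("top","side"):
    f=manip.grab_frame(n); cv2.imwrite(f"pics/{n}0.png",f['color'])
    print(n,f['fx'],f['cx'],f['cy'],f['position'],f['attitude'])
print(manip.get_state())
E
```

```text
top 567.2188046570585 322.6594154238885 243.3065044096876 [ 309.8464217     4.25770682 1655.69149696] [ 0.04277798 -0.69552834  0.71585542 -0.04428751]
side 474.9326550981016 314.1264122324655 243.2298852350734 [ 177.11228595 -876.32573904  649.92356408] [-0.48940124  0.85603797 -0.14221838  0.08636751]
{'t': 0.1, 'q': array([ 1.03151669e+00,  2.07345955e-01,  1.54275841e+00,  1.87175278e-05,
        1.39349892e+00, -1.50530366e-01]), 'dq': array([ 0.00082302,  0.00018435, -0.0030543 ,  0.00090066,  0.00083477,
       -0.00090007]), 'tau': array([-3.03316820e-04, -3.71869326e+01, -2.82292628e+01,  7.00548710e-02,
        3.11054557e-02, -5.34291826e-05]), 'eef_pos': array([217.5975688 , 531.47536503, 204.42556297]), 'eef_rot': array([-3.48572035e-04,  1.93154515e-01,  9.81167836e-01, -9.42994773e-04]), 'ft_force': array([-0.40522107,  0.58452407, -0.54254072]), 'torque': array([-0.05614296,  0.00769737, -0.03967099]), 'finger_force': 0.0, 'opening': 94.38293398786702}
```

View pics/top0.png

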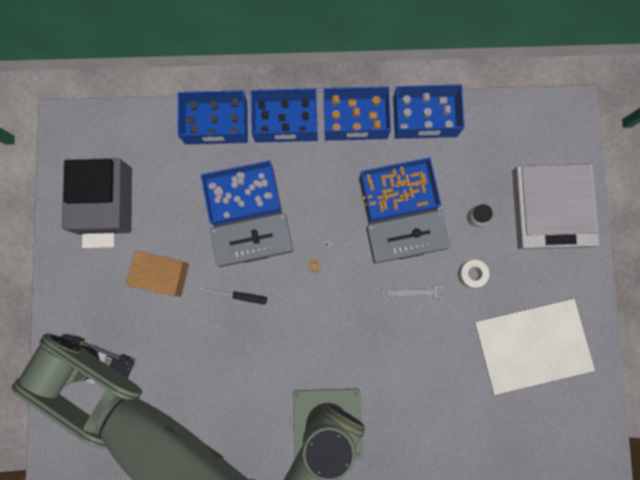

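View pics/side0.png

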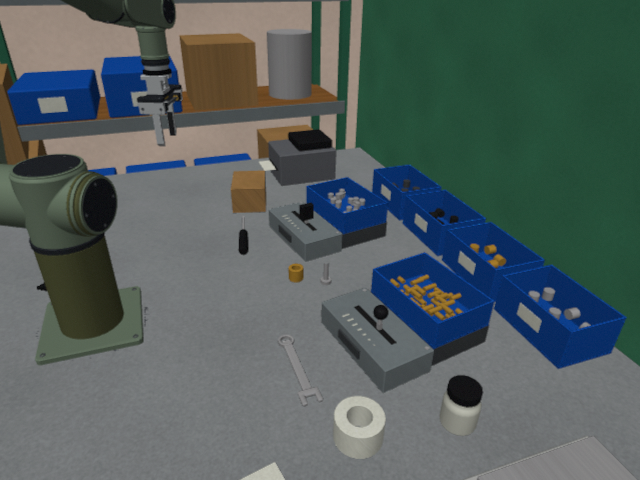

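The top view shows the paddle feeder on the left: paddle about (255,237), slot from (229,242) to (273,234). The ball-knob feeder is on the right, with its knob at (417,232). The side view agrees, with the paddle at (306,211) on the far feeder and the ball at (380,312). Next I'll measure the slot and the paddle.

```bash
python3 - <<'E'
from h import *
f=manip.grab_frame("top"); c=f['color']
g=cv2.cvtColor(c,cv2.COLOR_BGR2GRAY)
x0,y0=205,208
roi=g[y0:270,x0:298]
m=(roi<60).astype(np.uint8)
m[:15]=0   # drop hopper
n,l,s,ce=cv2.connectedComponentsWithStats(m)
for i in range(1,n):
    if s[i,4]>8: print('dark',s[i]+[x0,y0,0,0,0],ce[i]+[x0,y0])
# slot ends: column profile
for y in range(228,250): print(y,''.join('%4d'%v for v in g[y,224:280:1]))
hsv=cv2.cvtColor(c,cv2.COLOR_BGR2HSV)
m=cv2.inRange(hsv,(100,120,40),(130,255,255)); m[:150]=0; m[:,330:]=0
k=max(cv2.findContours(m,0,2)[0],key=cv2.contourArea)
r=cv2.minAreaRect(k); b=cv2.boxPoints(r); print('hopper',b.tolist(),plane(f,b,105).round(0).tolist())
print('slot L/R',plane(f,[[229,242.5],[273,235]],55).round(1).tolist(), 'housing',plane(f,[[211,227],[287,213],[293,252],[218,267]],55).round(0).tolist())
big=cv2.resize(c[205:272,200:300],None,fx=7.9,fy=7.9,interpolation=cv2.INTER_CUBIC); cv2.imwrite('pics/top1.png',big)
s=manip.get_state(); print(rot(s['eef_rot']).round(3).tolist())
E
```

```text
dark [213 223   7   2   9] [215.66666667 223.22222222]
dark [230 230  42  14 144] [252.13888889 237.67361111]
228  120 119 120 119 119 117 120 119 120 121 120 121 120 120 120 119 120 121 119 121 121 120 119 119 121 120 121 119 114 110 108 109 115 120 122 120 121 123 122 120 121 122 122 122 123 122 123 122 123 124 123 123 123 123 123 123
229  119 119 118 119 118 118 119 120 118 121 120 121 120 119 120 120 120 121 120 121 121 121 120 120 120 119 113 104  94  85  79  84  99 115 120 121 122 122 120 121 120 121 122 123 124 122 124 122 121 122 124 122 122 122 122 122
230  118 118 119 119 119 118 118 118 121 121 120 119 120 118 119 118 119 120 120 121 119 120 121 120 119 117 103  82  64  53  49  56  77 102 115 123 123 120 122 122 123 123 122 122 124 123 122 123 123 122 124 122 121 123 122 124
231  119 119 119 120 118 120 118 118 119 119 121 119 119 118 118 120 119 119 121 120 120 120 119 120 120 116  98  68  46  40  40  42  54  84 112 122 124 124 122 123 124 122 123 125 120 121 121 121 124 122 124 123 121 122 124 123
232  118 118 119 119 119 119 119 120 120 118 120 118 120 119 119 117 119 1
[... 3831 characters left out ...]
 120 120 120 119 118 117 118 120 117 117 116 118 119 118 119 121 121 119 118 119 124 128 123 119 118 123 134 139 129 119 121 132 152 149 132 121 122 135 142 134 122 119 120 120 121 120 121 121 121 121 121 121 120 120
hopper [[199.63214111328125, 174.3318634033203], [270.20123291015625, 159.8561553955078], [280.7602233886719, 211.3312225341797], [210.19113159179688, 225.8069305419922]] [[706.0, 336.0, 105.0], [742.0, 138.0, 105.0], [594.0, 112.0, 105.0], [559.0, 308.0, 105.0]]
slot L/R [[518.0, 264.1, 55.0], [535.9, 138.7, 55.0]] housing [[564.0, 315.0, 55.0], [598.0, 97.0, 55.0], [486.0, 83.0, 55.0], [449.0, 296.0, 55.0]]
[[-0.925, 0.379, -0.001], [0.379, 0.925, -0.001], [0.0, -0.002, -1.0]]
```

View pics/top1.png

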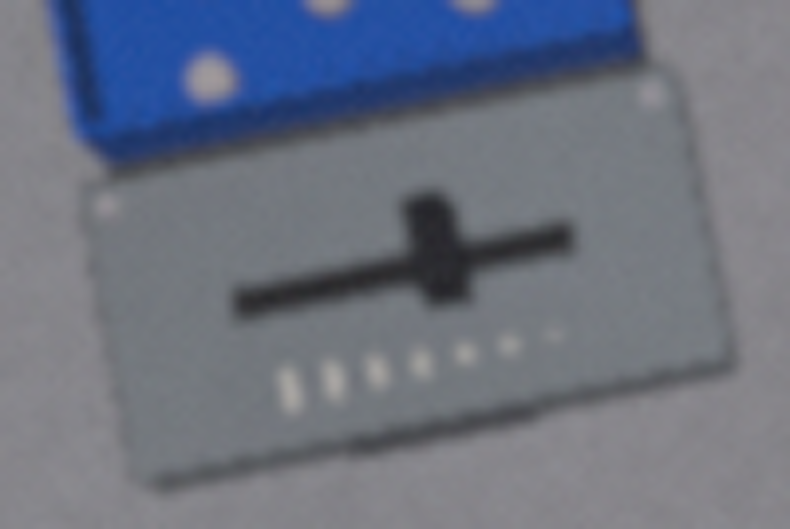

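Paddle feeder: slot centre is about (527,201) and yaw about 0.16. The slot measures 126 mm against 124 mm given. The paddle is about 17 mm right of centre, so it is near the second click. Next I turn the tool to line up with the feeder and shut the fingers.

Call:
servo_tool([
  [0, 0, 0, 0, 0, -0.137, 0],
  [0, 0, 0, 0, 0, -0.137, 0],
  [0, 0, 0, 0, 0, -0.137, 0],
  [0, 0, 0, 0, 0, -0.137, 0],
  [0, 0, 0, 0, 0, 0, 0],
], newtons=10)

```text
t: 0.65
eef_pos: [217.8, 531.8, 205.0]
eef_rot: [-0.0, -0.079, 0.997, -0.0]
ft_force: [0.1, -0.6, 0.5]
opening: 57.4
finger_force: 0.0
```

Call:
servo_tool([
  [-0.0253, -0.0348, 0, 0, 0, 0, 0],
  [-0.0253, -0.0348, 0, 0, 0, 0, 0],
  [-0.0253, -0.0348, 0, 0, 0, 0, 0],
  [-0.0253, -0.0348, 0, 0, 0, 0, 0],
  [-0.0253, -0.0348, 0, 0, 0, 0, 0],
])

```text
t: 1.15
eef_pos: [371.3, 379.0, 205.3]
eef_rot: [-0.0, -0.078, 0.997, 0.0]
ft_force: [0.4, 0.2, -0.4]
opening: 17.4
finger_force: 0.0
```

Call:
servo_tool([
  [-0.0253, -0.0348, 0, 0, 0, 0, 0],
  [-0.0253, -0.0348, 0, 0, 0, 0, 0],
  [-0.0253, -0.0348, 0, 0, 0, 0, 0],
  [-0.0253, -0.0348, 0, 0, 0, 0, 0],
  [-0.0253, -0.0348, 0, 0, 0, 0, 0],
])

```text
t: 1.65
eef_pos: [523.9, 227.2, 205.3]
eef_rot: [-0.0, -0.078, 0.997, 0.0]
ft_force: [0.1, 0.1, 0.3]
opening: 0.6
finger_force: 0.0
```

Call:
servo_tool([
  [0, 0, 0, 0, 0, 0, 0],
  [0, 0, 0, 0, 0, 0, 0],
  [0, 0, 0, 0, 0, 0, 0],
])

```text
t: 1.95
eef_pos: [522.0, 229.3, 205.1]
eef_rot: [-0.001, -0.079, 0.997, 0.0]
ft_force: [0.3, 0.1, -0.5]
opening: 0.4
finger_force: 0.0
```

```bash
python3 - <<'E'
from h import *
s=manip.get_state(); print(s['t'],s['eef_pos'],s['opening'],s['ft_force'])
f=manip.grab_frame("wrist"); cv2.imwrite("pics/w1.png",f['color']); print({k:f[k] for k in f if k!='color'}, rot(f['attitude']).round(3).tolist())
E
```

```text
1.95 [522.02580825 229.27927402 205.12938307] 0.3654736372480106 [ 0.27033292  0.05984825 -0.46853951]
{'fx': 371.64829954431775, 'fy': 371.64829954431775, 'cx': 330.3826120249086, 'cy': 241.64711317275177, 'position': array([457.36714515, 217.93289932, 384.96318431]), 'attitude': array([0.07353571, 0.64477765, 0.75580337, 0.0872671 ])} [[-0.158, 0.962, 0.224], [0.987, 0.153, 0.037], [0.001, 0.227, -0.974]]
```

View pics/w1.png

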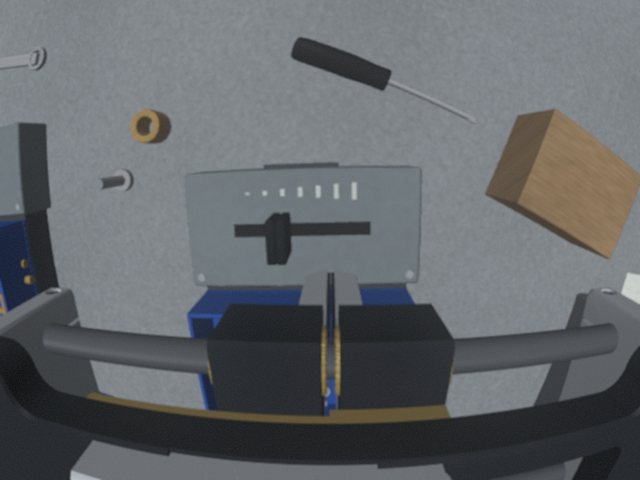

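The wrist view shows the slot from (235,230) to (370,228), the paddle top about (277,240), and the finger tips near (330,275). The paddle is near the second bar position.

```bash
cat >> h.py <<'E'
def fish(f,uv,z):
    uv=np.atleast_2d(np.array(uv,float)); d=(uv-[f['cx'],f['cy']])/f['fx']
    th=np.linalg.norm(d,axis=1,keepdims=True)
    v=np.c_[d/th*np.sin(th),np.cos(th)]@rot(f['attitude']).T
    p=np.array(f['position'],float); return p+v*((z-p[2])/v[:,2])[:,None]
E
python3 - <<'E'
from h import *
f=manip.grab_frame("wrist")
g=cv2.cvtColor(f['color'],cv2.COLOR_BGR2GRAY)
for n,uv,z in (("slot",[[234.5,230],[370.5,228]],55),("paddle top L,R,C",[[266,240],[288,240],[277.5,240]],109),("top ends",[[277,213],[277,264]],109),("bars",[[248,193.5],[354.5,190.5]],55),("housing",[[187,174],[420,168],[419,286],[193,290]],55)):
    p=fish(f,uv,z); print(n,p.round(1)[:,:2].tolist())
print(g[240,255:300])
a,b=fish(f,[[234.5,230],[370.5,228]],55)[:,:2]
c=(a+b)/2; y=(b-a)/np.linalg.norm(b-a); print('len',np.linalg.norm(b-a),'c',c,'yaw',np.arctan2(-y[0],y[1]))
x=np.array([y[1],-y[0]])
for q in [fish(f,[[277.5,240]],109)[0,:2],manip.get_state()['eef_pos'][:2]]: print('local x,y',(q-c)@x,(q-c)@y)
E
```

```text
slot [[536.2, 141.4], [514.7, 264.8]]
paddle top L,R,C [[527.2, 179.6], [524.5, 196.5], [525.8, 188.5]]
top ends [[505.1, 185.4], [544.9, 190.5]]
bars [[500.7, 150.2], [483.5, 244.6]]
housing [[490.5, 89.0], [453.1, 299.6], [562.8, 321.9], [603.4, 104.0]]
[121 121 121 119 119 119 120 120 120 111  84  55  46  49  48  48  46  47
  47  44  45  45  50  48  48  50  48  45  46  39  38  39  36  38  41  66
  96 115 117 120 118 118 119 117 118]
len 125.21089172535441 c [525.47980826 203.08875924] yaw 0.17236486249191268
local x,y -2.1766246065975334 -14.435920539195633
local x,y 1.0157438996326615 26.871886650600523
```

Consistent: slot length 125 mm, paddle at about −15 mm (second click). The tool is at +27 mm, so I'll descend on the left of the paddle.

Call:
servo_tool([
  [0, 0, 0.03, 0, 0, 0, 0],
  [0, 0, 0.03, 0, 0, 0, 0],
  [0, 0, 0.03, 0, 0, 0, 0],
  [0, 0, 0.02, 0, 0, 0, 0],
  [0, 0, 0.014, 0, 0, 0, 0],
])

```text
t: 2.55
eef_pos: [521.0, 229.5, 79.7]
eef_rot: [-0.001, -0.08, 0.997, -0.0]
ft_force: [0.4, -0.2, 0.3]
opening: 0.5
finger_force: 0.0
```

Call:
servo_tool([
  [0, -0.004, 0, 0, 0, 0, 0],
  [0, -0.004, 0, 0, 0, 0, 0],
  [0, -0.003, 0, 0, 0, 0, 0],
  [0, -0.003, 0, 0, 0, 0, 0],
  [0, -0.003, 0, 0, 0, 0, 0],
])

```text
t: 3.05
eef_pos: [526.5, 211.6, 82.6]
eef_rot: [0.001, -0.079, 0.997, 0.0]
ft_force: [0.1, -0.4, 0.1]
opening: 0.5
finger_force: 0.0
```

Call:
servo_tool([
  [0, -0.002, 0, 0, 0, 0, 0],
  [0, -0.002, 0, 0, 0, 0, 0],
  [0, -0.002, 0, 0, 0, 0, 0],
])

```text
t: 3.35
eef_pos: [526.7, 206.8, 81.8]
eef_rot: [0.0, -0.079, 0.997, 0.001]
ft_force: [-0.7, 4.6, 1.7]
opening: 0.3
finger_force: 2.1
```

Call:
servo_tool([
  [0, -0.002, 0, 0, 0, 0, 0],
  [0, -0.002, 0, 0, 0, 0, 0],
  [0, -0.002, 0, 0, 0, 0, 0],
])

```text
t: 3.65
eef_pos: [527.8, 199.6, 81.6]
eef_rot: [0.0, -0.08, 0.997, -0.0]
ft_force: [0.2, 1.1, 0.7]
opening: 0.0
finger_force: 0.3
```

Contact came where expected and it has clicked once. I continue towards shut, which should be at TCP y of about 175.

Call:
servo_tool([
  [0, -0.003, 0, 0, 0, 0, 0],
  [0, -0.003, 0, 0, 0, 0, 0],
  [0, -0.003, 0, 0, 0, 0, 0],
  [0, -0.003, 0, 0, 0, 0, 0],
])

```text
t: 4.05
eef_pos: [529.1, 188.6, 81.1]
eef_rot: [-0.0, -0.079, 0.997, 0.001]
ft_force: [-0.4, 2.9, -0.9]
opening: 0.9
finger_force: 1.6
```

Call:
servo_tool([
  [0, -0.003, 0, 0, 0, 0, 0],
  [0, -0.003, 0, 0, 0, 0, 0],
  [0, -0.002, 0, 0, 0, 0, 0],
])

```text
t: 4.35
eef_pos: [530.9, 179.3, 81.5]
eef_rot: [0.0, -0.079, 0.997, -0.001]
ft_force: [0.2, -0.8, 0.7]
opening: 0.4
finger_force: 0.0
```

Call:
servo_tool([
  [0, -0.002, 0, 0, 0, 0, 0],
  [0, -0.002, 0, 0, 0, 0, 0],
])

```text
t: 4.55
eef_pos: [531.6, 176.0, 81.6]
eef_rot: [0.0, -0.079, 0.997, 0.0]
ft_force: [-1.1, 4.1, 0.2]
opening: 0.6
finger_force: 2.1
```

Call:
servo_tool([
  [0, -0.001, 0, 0, 0, 0, 0],
  [0, -0.001, 0, 0, 0, 0, 0],
])

```text
t: 4.75
eef_pos: [531.6, 175.9, 81.7]
eef_rot: [0.0, -0.079, 0.997, 0.002]
ft_force: [-0.4, 7.3, -0.0]
opening: 0.7
finger_force: 3.7
```

Call:
servo_tool([
  [0, -0.002, 0, 0, 0, 0, 0],
  [0, -0.001, 0, 0, 0, 0, 0],
  [0, 0, 0, 0, 0, 0, 0],
  [0, 0, 0, 0, 0, 0, 0],
])

```text
t: 5.15
eef_pos: [531.5, 175.8, 81.7]
eef_rot: [0.0, -0.08, 0.997, 0.004]
ft_force: [-1.2, 13.3, 0.3]
opening: 0.4
finger_force: 6.3
```

Call:
servo_tool([
  [0, 0.01, 0, 0, 0, 0, 0],
  [0, 0.01, 0, 0, 0, 0, 0],
  [0, 0, -0.03, 0, 0, 0, 0],
  [0, 0, -0.03, 0, 0, 0, 0],
  [0, 0, 0, 0, 0, 0, 0],
])

```text
t: 5.65
eef_pos: [532.7, 191.8, 146.2]
eef_rot: [0.005, -0.08, 0.997, 0.0]
ft_force: [-0.4, -0.0, 1.0]
opening: 0.3
finger_force: 0.0
```

```bash
python3 - <<'E'
from h import *
s=manip.get_state(); print(s['t'],s['eef_pos'])
f=manip.grab_frame("wrist"); cv2.imwrite("pics/w2.png",f['color'])
g=manip.grab_frame("side")['color'][185:265,255:365]; cv2.imwrite("pics/s2.png",cv2.resize(g,None,fx=7,fy=7,interpolation=cv2.INTER_CUBIC))
E
```

```text
5.65 [532.65851429 191.77617858 146.22183467]
```

View pics/w2.png

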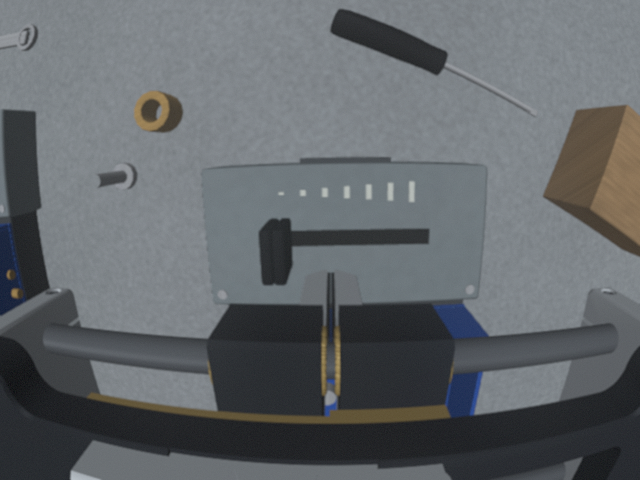

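The gate held rigidly against 13 N, and the wrist view shows the paddle at (275,250), at the right end of the slot beside the shortest bar. It is shut. Now I cross over the top to the right side and descend there.

Call:
servo_tool([
  [0.002, -0.025, 0, 0, 0, 0, 0],
  [0.002, -0.025, 0, 0, 0, 0, 0],
  [0, -0.026, 0, 0, 0, 0, 0],
  [0, 0, 0, 0, 0, 0, 0],
  [0, 0, 0, 0, 0, 0, 0],
])

```text
t: 6.25
eef_pos: [535.9, 115.1, 139.8]
eef_rot: [-0.002, -0.079, 0.997, 0.0]
ft_force: [0.1, -0.6, 0.6]
opening: 0.7
finger_force: 0.0
```

Call:
servo_tool([
  [0, 0, 0.02, 0, 0, 0, 0],
  [0, 0, 0.02, 0, 0, 0, 0],
  [0, 0, 0.015, 0, 0, 0, 0],
  [0, 0, 0.01, 0, 0, 0, 0],
  [0, 0, 0, 0, 0, 0, 0],
])

```text
t: 6.75
eef_pos: [535.4, 115.9, 74.4]
eef_rot: [-0.002, -0.08, 0.997, 0.0]
ft_force: [-0.4, 0.2, 0.1]
opening: 0.6
finger_force: 0.0
```

Call:
servo_tool([
  [0, 0.004, 0, 0, 0, 0, 0],
  [0, 0.004, 0, 0, 0, 0, 0],
  [0, 0.003, 0, 0, 0, 0, 0],
  [0, 0.003, 0, 0, 0, 0, 0],
])

```text
t: 7.15
eef_pos: [535.4, 129.6, 77.2]
eef_rot: [0.001, -0.08, 0.997, 0.0]
ft_force: [0.3, -0.7, 0.1]
opening: 0.2
finger_force: 0.0
```

Contact should come at TCP y of about 135.6, and the last snap into the third notch at about 176. I'll push in small steps.

Call:
servo_tool([
  [0, 0.002, 0, 0, 0, 0, 0],
  [0, 0.002, 0, 0, 0, 0, 0],
  [0, 0.002, 0, 0, 0, 0, 0],
  [0, 0.002, 0, 0, 0, 0, 0],
])

```text
t: 7.55
eef_pos: [533.8, 136.1, 76.6]
eef_rot: [0.0, -0.08, 0.997, -0.001]
ft_force: [0.1, -4.4, 1.0]
opening: 0.6
finger_force: 2.0
```

Call:
servo_tool([
  [0, 0.002, 0, 0, 0, 0, 0],
  [0, 0.002, 0, 0, 0, 0, 0],
  [0, 0.002, 0, 0, 0, 0, 0],
])

```text
t: 7.85
eef_pos: [532.6, 143.6, 76.4]
eef_rot: [-0.0, -0.079, 0.997, 0.0]
ft_force: [-0.4, -0.3, 0.5]
opening: 0.4
finger_force: 0.2
```

Call:
servo_tool([
  [0, 0.002, 0, 0, 0, 0, 0],
  [0, 0.002, 0, 0, 0, 0, 0],
  [0, 0.002, 0, 0, 0, 0, 0],
])

```text
t: 8.15
eef_pos: [531.5, 149.5, 76.3]
eef_rot: [-0.0, -0.08, 0.997, 0.0]
ft_force: [-0.3, 0.6, 0.2]
opening: 0.2
finger_force: 0.0
```

Call:
servo_tool([
  [0, 0.002, 0, 0, 0, 0, 0],
  [0, 0.002, 0, 0, 0, 0, 0],
  [0, 0.002, 0, 0, 0, 0, 0],
])

```text
t: 8.45
eef_pos: [530.7, 154.3, 76.4]
eef_rot: [-0.0, -0.08, 0.997, -0.001]
ft_force: [-0.7, -3.2, -0.0]
opening: 0.4
finger_force: 1.4
```

Call:
servo_tool([
  [0, 0.002, 0, 0, 0, 0, 0],
  [0, 0.002, 0, 0, 0, 0, 0],
])

```text
t: 8.65
eef_pos: [529.9, 159.4, 76.4]
eef_rot: [-0.0, -0.079, 0.997, 0.0]
ft_force: [-0.4, -0.6, -0.2]
opening: 0.5
finger_force: 0.2
```

Call:
servo_tool([
  [0, 0.002, 0, 0, 0, 0, 0],
  [0, 0.002, 0, 0, 0, 0, 0],
  [0, 0.002, 0, 0, 0, 0, 0],
  [0, 0.002, 0, 0, 0, 0, 0],
])

```text
t: 9.05
eef_pos: [528.9, 166.8, 76.5]
eef_rot: [0.0, -0.08, 0.997, -0.0]
ft_force: [-0.1, -3.0, 1.1]
opening: 0.5
finger_force: 1.7
```

Call:
servo_tool([
  [0, 0.002, 0, 0, 0, 0, 0],
  [0, 0.002, 0, 0, 0, 0, 0],
])

```text
t: 9.25
eef_pos: [528.3, 170.2, 76.5]
eef_rot: [0.0, -0.08, 0.997, -0.001]
ft_force: [-0.2, -3.6, -0.0]
opening: 0.6
finger_force: 1.4
```

Call:
servo_tool([
  [0, 0.001, 0, 0, 0, 0, 0],
  [0, 0.001, 0, 0, 0, 0, 0],
])

```text
t: 9.45
eef_pos: [527.8, 173.0, 76.5]
eef_rot: [-0.0, -0.079, 0.997, 0.0]
ft_force: [-0.2, -1.4, 1.4]
opening: 0.2
finger_force: 0.7
```

Call:
servo_tool([
  [0, 0.001, 0, 0, 0, 0, 0],
  [0, 0, 0, 0, 0, 0, 0],
])

```text
t: 9.65
eef_pos: [527.6, 174.3, 76.4]
eef_rot: [0.0, -0.08, 0.997, 0.001]
ft_force: [0.0, 0.8, 0.2]
opening: 0.6
finger_force: 0.0
```

Call:
servo_tool([
  [0, 0.001, 0, 0, 0, 0, 0],
  [0, 0, 0, 0, 0, 0, 0],
])

```text
t: 9.85
eef_pos: [527.4, 175.0, 76.4]
eef_rot: [-0.0, -0.08, 0.997, 0.0]
ft_force: [0.1, -0.2, -0.4]
opening: 0.3
finger_force: 0.0
```

Call:
servo_tool([
  [0, 0.001, 0, 0, 0, 0, 0],
  [0, 0, 0, 0, 0, 0, 0],
])

```text
t: 10.05
eef_pos: [527.4, 175.8, 76.4]
eef_rot: [-0.0, -0.08, 0.997, 0.0]
ft_force: [0.1, -0.0, 0.9]
opening: 0.7
finger_force: 0.0
```

Call:
servo_tool([
  [0, 0.001, 0, 0, 0, 0, 0],
  [0, 0, 0, 0, 0, 0, 0],
])

```text
t: 10.25
eef_pos: [527.2, 176.7, 76.4]
eef_rot: [-0.0, -0.08, 0.997, 0.0]
ft_force: [-0.9, 0.0, 0.3]
opening: 0.5
finger_force: 0.0
```

```bash
python3 - <<'E'
from h import *
s=manip.get_state(); print(s['t'],s['eef_pos'],s['ft_force'])
f=manip.grab_frame("wrist"); cv2.imwrite("pics/w3.png",f['color'])
E
```

```text
10.25 [527.21152337 176.73236455  76.43843361] [-0.86180999  0.02978034  0.26777736]
```

View pics/w3.png

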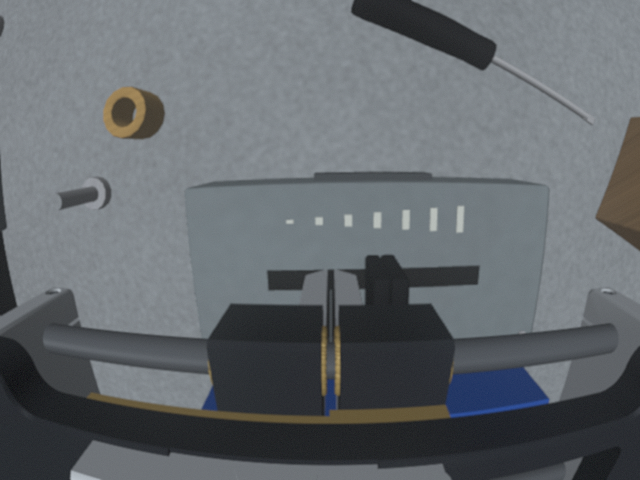

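The wrist view shows the paddle foot at about x=375, level with the fourth bar (377), which is the third click. There is a gap to the fingertip (edge near 355), so the lever snapped ahead by itself. Now I back off and lift.

Call:
servo_tool([
  [0, -0.01, 0, 0, 0, 0, 0],
  [0, -0.02, 0, 0, 0, 0, 0],
  [0, -0.01, -0.03, 0, 0, 0, 0],
  [0, 0, -0.04, 0, 0, 0, 0],
  [0, 0, -0.04, 0, 0, 0, 0],
])

```text
t: 10.8
eef_pos: [533.0, 135.8, 187.0]
eef_rot: [-0.001, -0.079, 0.997, -0.0]
ft_force: [0.3, -0.4, -0.5]
opening: 0.7
finger_force: 0.0
```

Call:
servo_tool([
  [0, 0, -0.02, 0, 0, 0, 0],
  [0, 0, 0, 0, 0, 0, 0],
  [0, 0, 0, 0, 0, 0, 0],
  [0, 0, 0, 0, 0, 0, 0],
])

```text
t: 11.2
eef_pos: [532.1, 136.7, 204.1]
eef_rot: [-0.002, -0.079, 0.997, -0.0]
ft_force: [-0.5, -0.5, -0.2]
opening: 0.7
finger_force: 0.0
```

```bash
python3 - <<'E'
from h import *
f=manip.grab_frame("wrist"); cv2.imwrite("pics/w4.png",f['color'])
E
```

```text
(no output)
```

View pics/w4.png

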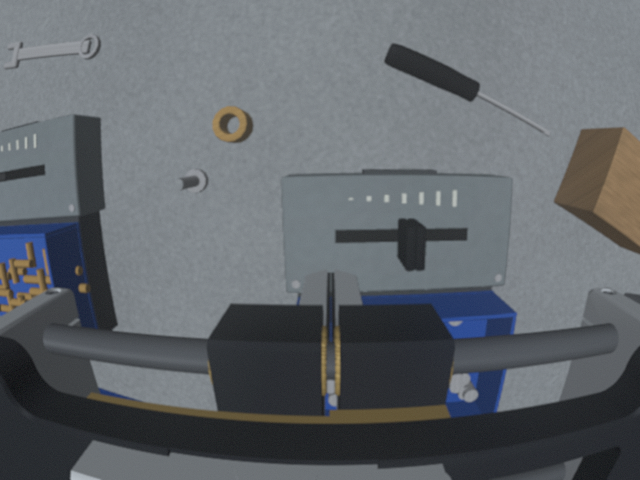

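The paddle top is about (413,243). Corrected for parallax, that puts the lever at about x=401, the slot's middle (336 to 467), so it is in the third click. The bushing, bolt, screwdriver and carton look undisturbed.

```bash
python3 -c "
from plant import manip
print(manip.hand_in())"
```

```text
the job is handed in; nothing more can be done
None
```

I pushed the paddle gate fully shut against its stop, then clicked it back to the third notch, where the last camera view shows it resting clear of the arm; the job is handed in, but no verdict was returned.

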